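# Shift the gated flow selector to its third slot

## Robot

A 6-joint arm with a two-finger parallel gripper is mounted at the origin on a cart in front of the work surface, level with it; the furniture and walls round the work are solid. World frame = base frame: x ahead of the robot, y to its left, z up, the work surface at z = 0. Lengths are in mm, angles in rad, forces in N, time in s.
With the tool pointing down it reaches from about 275 to 1000 mm from the base axis. Payload 8.4 kg.
Tool frame: the origin (TCP) lies at the centre of the arm's flange, where the gripper is bolted on; the fingertips stand r.tip_extent ahead of it and the grasp point (between the pads) lies 155 mm ahead of it (r.tip_extent is the distance from the TCP to the fingertips, in mm); z points along the fingers, y is the direction in which the jaws open and shut (so a half turn about z gives the same grasp; the last joint's range is limited). The gripper opens to 85 mm and grips with 20 to 120 N. Pads are 22 mm wide; open, the fingers measure 114 mm over their backs; the gripper's body (76 mm by 85 mm) begins 54 mm behind the grasp point. The pads swing forward as they close: fully open they stand 13 mm farther back than shut.
Start: joints at [1.313, 0.353, 1.633, -0, 1.155, -0.002], TCP at [158.136, 604.667, 404.681] pointing down, gripper open.
Joint ranges: [-2.63, 2.63], [-0.92, 2.1], [0.06, 2.66], [-1.3, 4.44], [0, 2.69], [-3.02, 3.02]. Speed limits (rad/s): [2.22, 2.22, 2.79, 3.14, 3.14, 3.14].

## Interface

Orientations are given as [roll, pitch, yaw] about the fixed x, y, z axes, in that order (R = Rz(yaw) Ry(pitch) Rx(roll)).
In Python, from rig import sense, grab_frame, job, r gives the robot as it stands. The module is installed in compiled form; this text tells all that it offers.
- The arm moves only by the shell command python3 -m creep 'ROWS' [FORCE]. ROWS is JSON, a list of rows, each a list of 7 numbers: the turn, a rotation vector about the tool's x, y, z in rad, then the shift along the tool's x, y, z in mm, then the closure, from 0 (fully open) to 1 (shut). In form: [[wx, wy, wz, dx, dy, dz, fingers], ...]. A call has 1 to 10 rows; each row shifts and turns the pose as measured when the row begins, along the tool's axes as they then stand; what a row does not reach is not made up. A row lasts 1/12 s, in which the tool goes at most 41.7 mm and 7.16 degrees, less where a joint would pass 70% of its speed; a pose out of reach is approached as far as the arm can. A call with a gripper value outside its range is refused whole. The fingers move at their own pace and stop on an object; FORCE is the grip in N (left out, the last holds). Time passes only in rows, so rows that do not move let the fingers close. It gives the time, the measured TCP pose, the force and the opening at its end, in the units of the state.
- sense(): the state, without advancing time (a new reading comes with each control period).
- grab_frame(name): name is "scene" or "top"; returns a dict with "color" (384x512x3 uint8, red, green, blue), "mtx" (3x3 intrinsics, pixels), "distortion" ([k1, k2, p1, p2, k3] as OpenCV has them; the pictures are not rectified), "T" (4x4, takes a point from camera to world coordinates). Camera axes: x right, y down, z forward; pixel columns grow to the right and rows downward; lengths in mm; the calibration is good to about 2 mm. A picture is of the moment at which its call begins. There is no depth.
- job.sign_off(): hands the job in, once; it reports no verdict.
The state is a dict: "clock": time; "qpos": joint angles; "qvel": joint speeds; "joint_efforts": joint torques, N m; "eef_pos": TCP position; "tcp_rot": TCP orientation; "contact_force": force on the tool from outside, world axes, zero at the start; "wrist_torque": the same for the moment, N m; "opening": opening from 0.0 (shut) to 1.0 (fully open).
Only numpy, scipy, OpenCV 4.12 (cv2) and the standard library are available. Lean on these libraries where they do the work, as an engineer would, in place of code of your own. Each camera call takes 0.05 s, during which the arm holds its last target.

## Task

The lever of the flow selector on the bench stands somewhere in the left leg of its H-shaped gate. With the fingertips only push its knob through the gate into the third slot, the far right one with the green three-dot mark, until it is fully home, then let go; do not pinch the knob, do not force it, and do not let it slip into the fourth slot (near right, red mark) on the way. Leave the petri dish, the wipe tub and the tape roll beside it where they are.

Things in the scene. Friction and masses are not known exactly. Their poses are not given: they have to be found in the camera images.
- selector: Flow selector fixed to the bench: grey housing 150 x 150 mm, flat aluminium top 90 mm above the bench with an H-shaped gate in it, four brass hose stubs on its far face. Origin: centre of its underside, on the bench. Its x axis points away from the robot (far; turned up to 0.35 rad about vertical), y to the left, z up.
- gate_centre (a point): middle of the H gate, in its top plane; axes as the selector's. Legs run along x at y = +20 mm (left) and -20 mm (right); the cross channel joins them at x = 0. Channels 14 to 15 mm wide, stick 10 mm. Marks on the top at x = +-55, y = +-32 mm: far left blue one dot (first slot), near left yellow two dots (second), far right green three dots (third), near right red four dots (fourth).
- across (a joint): sideways lean of the lever, rad, about the selector's x axis through the pivot, 25 mm above the selector's origin: 0 upright, -0.327 (stop) left leg, +0.327 (stop) right leg. The gate lets it change only while joint fore is near 0 (within about 0.035; 0.03 of play in a leg). Starts at the left. Dry friction: moves at about 1 N on the knob, stays where it is left.
- fore (a joint): fore-and-aft lean of the lever, rad: 0 in the cross channel, +0.386 (stop) home at the far end of a leg, -0.386 (stop) at the near end. Starts anywhere between. Friction as across. With a = across, f = fore the knob centre lies, in the selector's frame, at 120 mm x (sin f, -sin a cos f, cos a cos f) from the pivot.
- knob_centre (a point): centre of the knob on the lever. The knob is black with four upright round lobes (far, near, left, right), 40 mm over opposite lobes and 40 mm tall along the stick (20 mm either way of this point); about 145 mm above the bench when upright, 130 mm when leaned into a corner. Below it the bare 10 mm stick goes into the gate.
- third_slot (a point): far end of the third slot (far right) in the plane of the gate's top, 90 mm above the bench: the stick's axis stands there, within a few mm, when the lever is home.
- knob: the whole knob with its lobes; origin at its centre, z along the stick, x far, y left
- lobe_far: the far lobe of the knob: upright cylinder 21 mm across, 40 mm tall, its centre 9.5 mm far of the knob's centre
- lobe_near: the near lobe of the knob: upright cylinder 21 mm across, 40 mm tall, its centre 9.5 mm near of the knob's centre
- lobe_left: the left lobe of the knob: upright cylinder 21 mm across, 40 mm tall, its centre 9.5 mm left of the knob's centre
- lobe_right: the right lobe of the knob: upright cylinder 21 mm across, 40 mm tall, its centre 9.5 mm right of the knob's centre
- petri_dish: cream lidded petri dish lying flat, 66 mm across, 16 mm high; origin: centre of its underside; loose, a bystander beside the selector
- wipe_tub: white and blue round wipe tub standing upright, 68 mm across, 124 mm high; origin: centre of its underside; loose, a bystander beside the selector
- tape_roll: roll of green label tape lying flat, 66 mm across, 19 mm high; origin: centre of its underside; loose, a bystander beside the selector

How it is judged (in metres and radians):
On the way:
1. the lever is brought across the channel to the right leg (across above 0.25 rad, fore within 0.12 rad of 0) (value of joint across above 0.25 rad and value of joint fore between -0.12 and 0.12 rad), for 0.05 s.
At the end, for the whole second after the job is handed in: the lever rests home in the third slot: across above 0.25 rad, fore above 0.33 rad (about 6 mm of knob travel short of the stop), still; petri dish, wipe tub and tape roll upright and within 20 mm of where they stood (value of joint across above 0.25 rad and value of joint fore above 0.33 rad and velocity of joint fore between -0.05 and 0.05 rad/s and distance of each of petri_dish, wipe_tub, tape_roll from where it was at the start of the episode below 0.02 m and angle between each of petri_dish, wipe_tub, tape_roll's own z axis and vertical below 0.2 rad); the robot touches nothing.
It fails at once if the knob is pinched (fingers press on two opposite lobes at once, over 1 N each) ((contact force between the fingers and lobe_far above 1 N and contact force between the fingers and lobe_near above 1 N) or (contact force between the fingers and lobe_left above 1 N and contact force between the fingers and lobe_right above 1 N)).
It fails at once if the lever enters the fourth slot (across above 0.15, fore below -0.15 rad) (value of joint across above 0.15 rad and value of joint fore below -0.15 rad).
It fails at once if the knob is pressed with more than 40 N (contact force between anything else and knob above 40 N).
It fails at once if a bystander is pushed more than 20 mm away, lifted or tipped (distance of any of petri_dish, wipe_tub, tape_roll from where it was at the start of the episode above 0.02 m or angle between any of petri_dish, wipe_tub, tape_roll's own z axis and vertical above 0.3 rad).
It also fails if it takes over 56 s, if anything falls off the work surface, if the arm or the gripper's body presses on something with over 40 N, if the wrist force passes 120 N, or if a joint passes its speed limit or range.

## Working session

There is one attempt and no reset: what is moved stays moved. The work goes in short steps, Python scripts to look and compute and a shell command to move; the robot and the scene stay as the last step left them, time stands still between calls to the robot, and variables do not carry over. Pictures are saved under pics/ and viewed, and the job is handed in when it is done.

```bash
mkdir -p pics
python3 - <<'E'
from rig import sense, grab_frame, job, r
import cv2, numpy as np
s=sense(); print(s, r.tip_extent)
for n in ("scene","top"):
    f=grab_frame(n); cv2.imwrite(f"pics/{n}0.png",f["color"][:,:,::-1]); print(n,f["mtx"],f["distortion"],f["T"].round(3))
E
```

```text
{'clock': 0.0, 'qpos': array([ 1.31259505e+00,  3.53671353e-01,  1.63413231e+00,  6.57178720e-05,
        1.15521711e+00, -2.36815010e-03]), 'qvel': array([ 0.00170102, -0.00208107,  0.00014115,  0.00076225,  0.00111107,
       -0.00078932]), 'joint_efforts': array([-9.76609999e-05, -6.05265927e+01, -3.42064261e+01,  1.08946535e-04,
        9.59293102e-03,  4.63548815e-05]), 'eef_pos': array([158.06813497, 604.43862164, 403.94780017]), 'tcp_rot': array([-3.14016468e+00, -6.34680228e-05,  2.88573291e+00]), 'contact_force': array([-0.2425936 , -1.09236863,  0.38668387]), 'wrist_torque': array([-0.02190776, -0.02564957, -0.04523759]), 'opening': 0.9994394910730945} 173.4
scene [[378.58035056   0.         248.85949971]
 [  0.         378.58035056 199.60419176]
 [  0.           0.           1.        ]] [-0.03751325  0.          0.          0.          0.        ] [[-5.07000e-01 -4.78000e-01  7.17000e-01 -3.89300e+01]
 [-8.62000e-01  2.73000e-01 -4.27000e-01  4.45747e+02]
 [ 9.00000e-03 -8.35000e-01 -5.51000e-01  5.67073e+02]
 [ 0.00000e+00  0.00000e+00  0.00000e+00  1.00000e+00]]
top [[442.76874189   0.         251.75109641]
 [  0.         442.76874189 194.767494  ]
 [  0.           0.           1.        ]] [-0.06365145  0.          0.          0.          0.        ] [[-7.000000e-03 -9.940000e-01  1.050000e-01  4.749490e+02]
 [-1.000000e+00  9.000000e-03  1.300000e-02  6.454500e+01]
 [-1.400000e-02 -1.050000e-01 -9.940000e-01  1.118542e+03]
 [ 0.000000e+00  0.000000e+00  0.000000e+00  1.000000e+00]]
```

View pics/scene0.png

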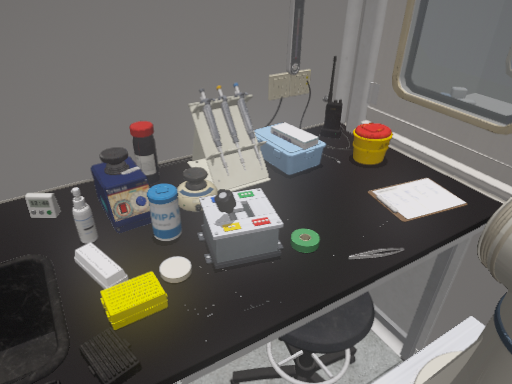

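View pics/top0.png

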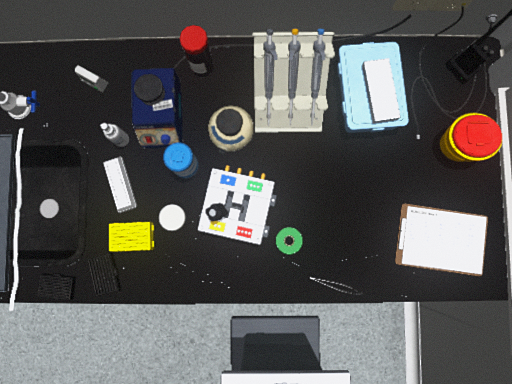

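```bash
cat > h.py <<'E'
from rig import sense, grab_frame, job, r
import cv2, numpy as np
def ray(f,uv):
    p=cv2.undistortPoints(np.array([[uv]],float),f["mtx"],np.array(f["distortion"]))[0,0]
    d=f["T"][:3,:3]@np.array([p[0],p[1],1]); return f["T"][:3,3],d
def onz(f,uv,z):
    o,d=ray(f,uv); return o+d*(z-o[2])/d[2]
def proj(f,P):
    Ti=np.linalg.inv(f["T"]); rv=cv2.Rodrigues(Ti[:3,:3])[0]
    return cv2.projectPoints(np.array(P,float).reshape(-1,1,3),rv,Ti[:3,3],f["mtx"],np.array(f["distortion"]))[0][:,0]
E
python3 - <<'E'
from h import *
f=grab_frame("top"); s=grab_frame("scene")
boxes={"top":(f,(190,160,290,255)),"scene":(s,(190,175,295,265))}
for n,(fr,(a,b,c,d)) in boxes.items():
    im=fr["color"][b:d,a:c]; cv2.imwrite(f"pics/{n}_z.png",cv2.resize(im,None,fx=6,fy=6,interpolation=cv2.INTER_CUBIC)[:,:,::-1])
    hsv=cv2.cvtColor(im,cv2.COLOR_RGB2HSV)
    for col,(lo,hi) in {"blue":(105,130),"yellow":(22,35),"green":(50,85),"red":(172,180)}.items():
        m=cv2.inRange(hsv,(lo,120,70),(hi,255,255))
        k,l,st,ce=cv2.connectedComponentsWithStats(m)
        for i in range(1,k):
            if st[i,4]>15:
                uv=ce[i]+[a,b]; print(n,col,st[i,4],uv.round(1),onz(fr,uv,90).round(1))
E
```

```text
top blue 113 [227.8 179.9] [619.3 134.3  90. ]
top yellow 104 [217.  225.6] [512.4 159.4  90. ]
top green 81 [254.2 185.7] [605.   72.3  90. ]
top green 239 [282.7 240.4] [477.1   7.6  90. ]
scene yellow 91 [231.4 226.6] [512.7 158.2  90. ]
scene green 28 [245.6 195.2] [601.7  72.7  90. ]
```

View pics/top_z.png

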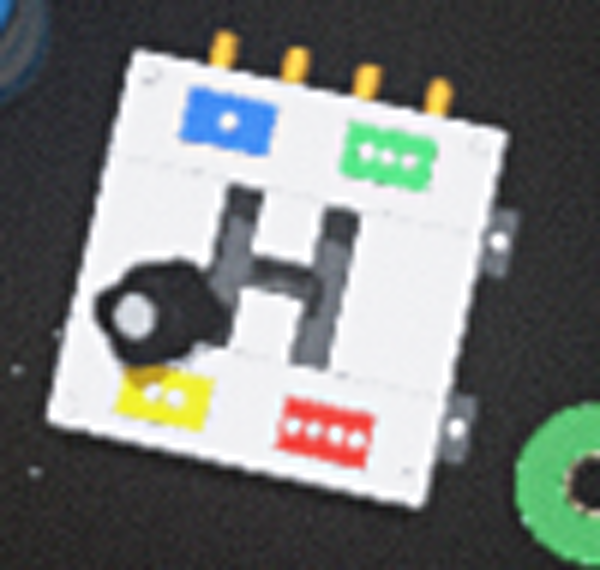

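View pics/scene_z.png

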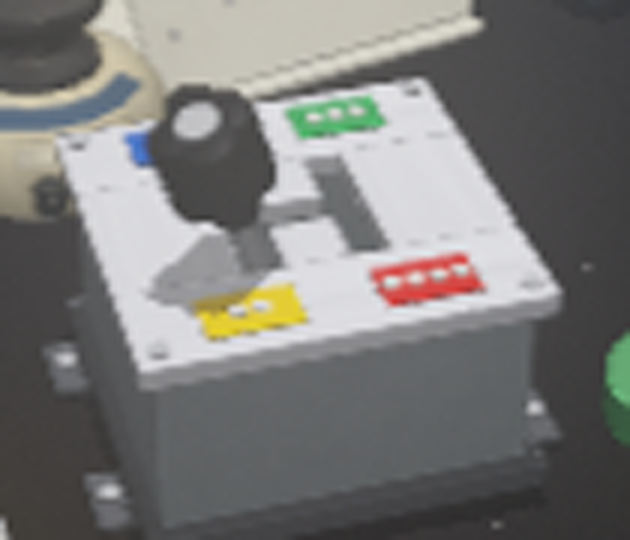

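```bash
cat >> h.py <<'E'
def fit(f):
    uv={(55,32):(227.8,179.9),(-55,32):(216.8,226.7),(55,-32):(254.5,185.7),(-55,-32):(244.2,232)}
    L=np.array(list(uv)); W=np.array([onz(f,p,90)[:2] for p in uv.values()])
    lc=L-L.mean(0); wc=W-W.mean(0)
    th=np.arctan2((lc[:,0]*wc[:,1]-lc[:,1]*wc[:,0]).sum(),(lc*wc).sum())
    c,s=np.cos(th),np.sin(th); R=np.array([[c,-s],[s,c]]); t=W.mean(0)-R@L.mean(0)
    return th,t,R,W-(L@R.T+t)
E
python3 - <<'E'
from h import *
from scipy.optimize import least_squares
f=grab_frame("top"); s=grab_frame("scene")
th,t,R,res=fit(f); print(th,t,res.round(1))
def pt(a,fo,l):
    v=l*np.array([np.sin(fo),-np.sin(a)*np.cos(fo),np.cos(a)*np.cos(fo)])
    return np.r_[R@v[:2]+t,25+v[2]]
obs=[(f,(212.5,212.5)),(s,(223,195))]
g=lambda q:np.concatenate([proj(fr,pt(q[0],q[1],140))[0]-uv for fr,uv in obs])
o=least_squares(g,[-.3,-.1]); print(o.x,o.fun)
P=pt(*o.x,120); print("knob",P)
for n,a in (("left mid",-.327),("right mid",.327)): print(n,pt(a,0,120))
print("home",pt(.327,.386,120))
for n,uv,z in (("tub",(178,155),124),("dish",(172,217),16),("tape",(289,240),19)): print(n,onz(f,uv,z))
E
```

```text
-0.22395823848218466 [557.88973046 115.54610178] [[ 0.7 -0.3]
 [-1.4  1. ]
 [ 0.7 -0.5]
 [ 0.  -0.2]]
[-0.31090173 -0.21428126] [ 0.17098938  0.25552874 -0.28276709 -0.18266372]
knob [540.9760849  156.18794865 136.63408475]
left mid [566.45008776 153.12790735 138.64122568]
right mid [549.32937317  77.96429621 138.64122568]
home [594.00923077  70.69579518 130.27977819]
tub [673.30460577 246.1146825  124.        ]
dish [537.42186898 279.25617383  16.        ]
tape [478.12342499 -12.02578018  19.        ]
```

```bash
cat >> h.py <<'E'
from scipy.spatial.transform import Rotation as Ro
TH=-0.224; T0=np.array([557.9,115.5]); RR=np.array([[np.cos(TH),-np.sin(TH)],[np.sin(TH),np.cos(TH)]])
def st(*tgt):
    s=sense(); e=s["eef_pos"]; Rt=Ro.from_euler("xyz",s["tcp_rot"]).as_matrix()
    print("t",round(s["clock"],2),"sel",(RR.T@(e[:2]-T0)).round(1),"tipz",round(e[2]-173.4,1),"rpy",s["tcp_rot"].round(3),"F sel",(RR.T@s["contact_force"][:2]).round(1),s["contact_force"][2].round(1),"op",round(s["opening"],2))
    for x,y,z in tgt:
        w=np.r_[RR@[x,y]+T0,z+173.4]; print("to",(x,y,z),"tool shift",(Rt.T@(w-e)).round(1))
E
python3 -c "
from h import *
st((-90,36,231),(-90,36,122))"
```

```text
t 0.3 sel [-498.4  388.1] tipz 231.0 rpy [-3.141 -0.     2.886] F sel [-0.4  0.4] 0.4 op 1.0
to (-90, 36, 231) tool shift [-4.194e+02 -3.389e+02  2.000e-01]
to (-90, 36, 122) tool shift [-419.5 -338.8  109.2]
```

```bash
python3 -m creep '[[0,0,-0.032,-30,-24,0,1],[0,0,0,-30,-24,0,1],[0,0,0,-30,-24,0,1],[0,0,0,-30,-24,0,1],[0,0,0,-30,-24,0,1],[0,0,0,-30,-24,0,1],[0,0,0,-30,-24,0,1],[0,0,0,-30,-24,0,1],[0,0,0,-30,-24,0,1],[0,0,0,-30,-24,0,1]]' 20; python3 -c "
from h import *
st((-90,36,231))"
```

```text
clock: 1.13
eef_pos: [401.4, 296.7, 403.4]
tcp_rot: [3.137, -0.0, 2.931]
contact_force: [0.7, 1.4, -0.8]
opening: -0.001
t 1.13 sel [-192.8  141.9] tipz 230.0 rpy [ 3.137 -0.     2.931] F sel [0.4 1.5] -0.8 op -0.0
to (-90, 36, 231) tool shift [-101.4 -107.2   -1.4]
```

```bash
python3 -m creep '[[0,0,0,-27,-29,0,1],[0,0,0,-27,-29,0,1],[0,0,0,-27,-29,0,1],[0,0,0,-20,-20,10,1],[0,0,0,0,0,25,1],[0,0,0,0,0,30,1],[0,0,0,0,0,20,1],[0,0,0,0,0,0,1]]'; python3 -c "
from h import *
st((-80,36,120))
f=grab_frame('scene');cv2.imwrite('pics/s1.png',cv2.resize(f['color'][100:290,130:350],None,fx=3.5,fy=3.5)[:,:,::-1])"
```

```text
clock: 1.8
eef_pos: [486.9, 157.0, 318.8]
tcp_rot: [3.133, 0.01, 2.921]
contact_force: [-1.3, -0.3, -0.2]
opening: 0.001
t 1.8 sel [-78.5  24.7] tipz 145.4 rpy [3.133 0.01  2.921] F sel [-1.2 -0.6] -0.2 op 0.0
to (-80, 36, 120) tool shift [ 1.8 11.1 25.5]
```

View pics/s1.png

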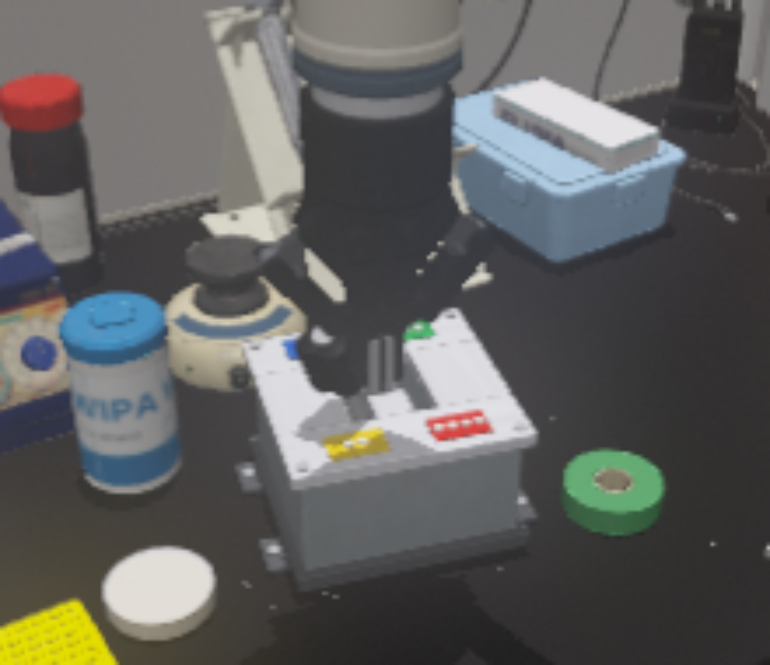

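```bash
python3 -m creep '[[0.008,0.01,0,2,11,8,1],[0,0,0,0,0,10,1],[0,0,0,0,0,8,1],[0,0,0,0,0,0,1]]'; python3 -c "
from h import *
st((-31,36,120))
f=grab_frame('top');cv2.imwrite('pics/t1.png',cv2.resize(f['color'][130:280,150:320],None,fx=4,fy=4)[:,:,::-1])"
```

```text
clock: 2.18
eef_pos: [489.2, 171.0, 296.1]
tcp_rot: [3.138, 0.005, 2.923]
contact_force: [-0.3, -0.9, 0.5]
opening: -0.0
t 2.18 sel [-79.4  38.9] tipz 122.7 rpy [3.138 0.005 2.923] F sel [-0.1 -0.9] 0.5 op -0.0
to (-31, 36, 120) tool shift [-48.3  -3.1   2.9]
```

View pics/t1.png

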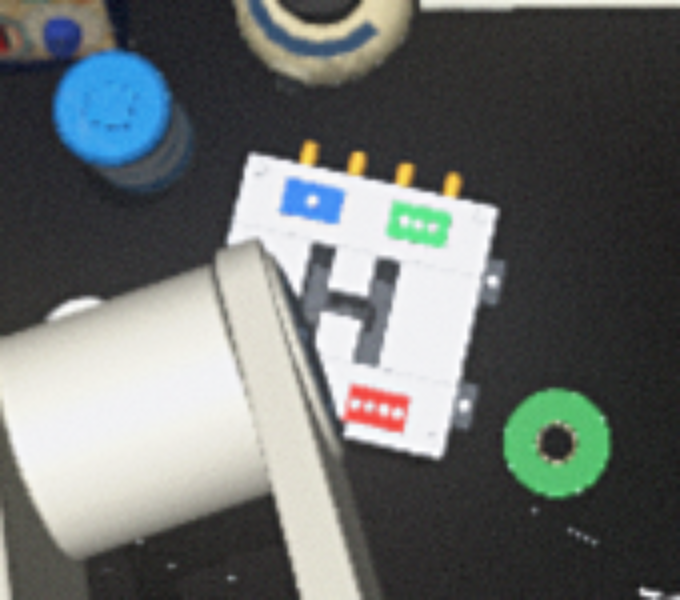

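```bash
python3 -m creep '[[0,0,0,-5,-1,0,1],[0,0,0,-5,-1,0,1],[0,0,0,-5,-1,0,1],[0,0,0,-5,0,0,1],[0,0,0,-4,0,0,1],[0,0,0,-4,0,0,1]]'; python3 -c "
from h import *
st((-31,36,120))"
python3 -m creep '[[0,0,0,-4,0,0,1],[0,0,0,-4,0,0,1],[0,0,0,-4,0,0,1]]'; python3 -c "
from h import *
st((-31,36,120))
f=grab_frame('scene');cv2.imwrite('pics/s2.png',cv2.resize(f['color'][160:270,180:300],None,fx=6,fy=5)[:,:,::-1])"
```

```text
clock: 2.73
eef_pos: [518.6, 161.6, 299.0]
tcp_rot: [3.137, 0.007, 2.924]
contact_force: [-0.2, 1.2, 1.6]
opening: 0.003
t 2.73 sel [-48.5  36.2] tipz 125.6 rpy [3.137 0.007 2.924] F sel [-0.5  1.1] 1.6 op 0.0
to (-31, 36, 120) tool shift [-17.5  -0.4   5.7]
clock: 2.98
eef_pos: [531.8, 158.5, 299.2]
tcp_rot: [3.137, 0.007, 2.923]
contact_force: [-1.2, 1.0, 0.6]
opening: 0.001
t 2.98 sel [-35.   36.1] tipz 125.8 rpy [3.137 0.007 2.923] F sel [-1.4  0.7] 0.6 op 0.0
to (-31, 36, 120) tool shift [-3.9 -0.1  5.9]
```

View pics/s2.png

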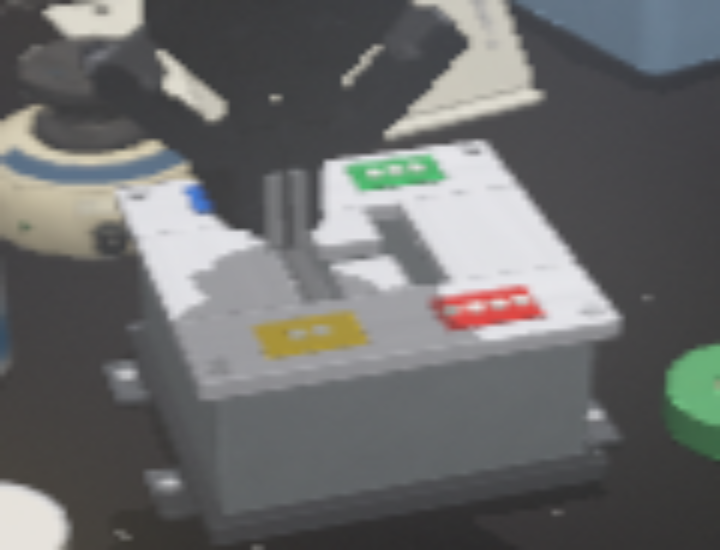

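```bash
python3 -m creep '[[0,0,0,-3,0,0,1],[0,0,0,8,0,0,1],[0,0,0,30,0,0,1],[0,0,0,35,0,0,1],[0,0,0,35,35,0,1],[0,0,0,10,40,0,1],[0,0,0,0,0,0,1]]'; python3 -c "
from h import *
st((0,90,125))
for n in ('scene','top'):
  f=grab_frame(n);cv2.imwrite('pics/%s3.png'%n,cv2.resize(f['color'][160:270,180:300],None,fx=6,fy=5)[:,:,::-1])"
```

```text
clock: 3.62
eef_pos: [436.5, 250.4, 298.1]
tcp_rot: [3.136, 0.01, 2.917]
contact_force: [0.9, -0.9, -0.2]
opening: 0.001
t 3.62 sel [-148.3  104.5] tipz 124.7 rpy [3.136 0.01  2.917] F sel [ 1.  -0.7] -0.2 op 0.0
to (0, 90, 125) tool shift [-148.3  -14.4    1.1]
```

View pics/scene3.png

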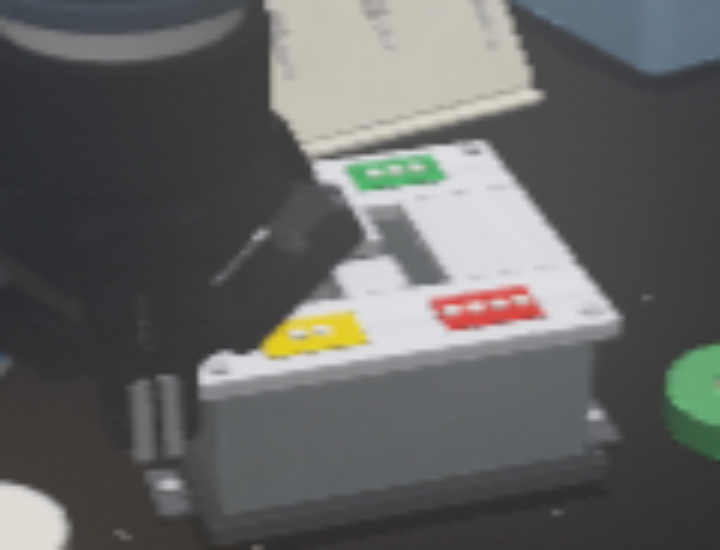

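View pics/top3.png

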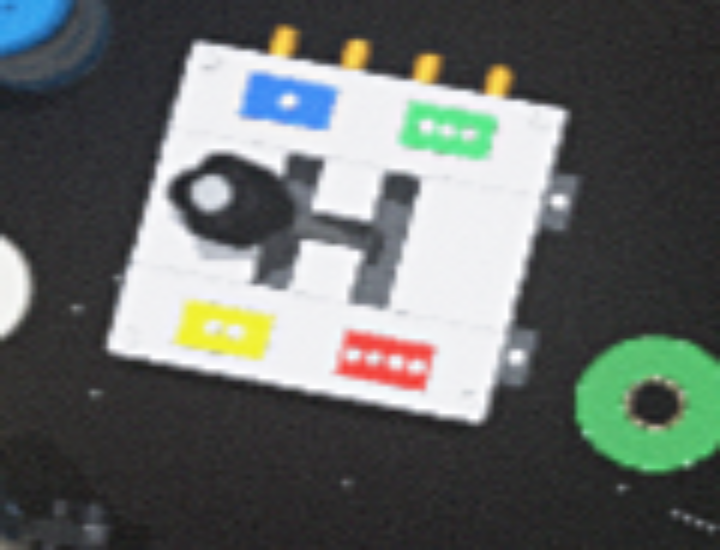

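Top view is clear now: the knob cap is at about zoom (211,194), i.e. pixel (215.2,198.8); lever close to the cross channel.

```bash
cat >> h.py <<'E'
def lever(f,uv,z0=(-.3,0)):
    from scipy.optimize import least_squares
    def pt(q,l):
        v=l*np.array([np.sin(q[1]),-np.sin(q[0])*np.cos(q[1]),np.cos(q[0])*np.cos(q[1])]); return np.r_[RR@v[:2]+T0,25+v[2]]
    o=least_squares(lambda q:proj(f,pt(q,140))[0]-uv,z0); print("across,fore",o.x.round(3),"knob sel",(120*np.sin(o.x[1])).round(1))
def cap(f,box):
    a,b,c,d=box; g=cv2.cvtColor(f["color"],cv2.COLOR_RGB2GRAY)[b:d,a:c]
    return g
E
python3 -c "
from h import *
f=grab_frame('top')
for uv in ((215.2,198.8),(215.2,198.3),(215.2,199.3)): lever(f,uv)"
```

```text
across,fore [-0.312  0.007] knob sel 0.9
across,fore [-0.314  0.015] knob sel 1.8
across,fore [-0.31  -0.001] knob sel -0.1
```

```bash
python3 -m creep '[[0.005,0.01,0,-35,0,2,1],[0,0,0,-37,-1,3,1],[0,0,0,-37,-1,3,1],[0,0,0,-30,-1,4,1],[0,0,0,-8,0,4,1],[0,0,0,0,0,0,1]]'; python3 -c "
from h import *
st((0,75,113),(0,0,113))
f=grab_frame('scene');cv2.imwrite('pics/s4.png',cv2.resize(f['color'][160:270,180:300],None,fx=6,fy=5)[:,:,::-1])"
```

```text
clock: 4.27
eef_pos: [584.8, 202.6, 280.2]
tcp_rot: [-3.137, -0.002, 2.914]
contact_force: [-1.1, 2.7, 3.6]
opening: -0.002
t 4.27 sel [ 6.9 90.8] tipz 106.8 rpy [-3.137e+00 -2.000e-03  2.914e+00] F sel [-1.6  2.4] 3.6 op -0.0
to (0, 75, 113) tool shift [  6.8 -15.9  -6.1]
to (0, 0, 113) tool shift [  6.5 -90.9  -5.8]
```

View pics/s4.png

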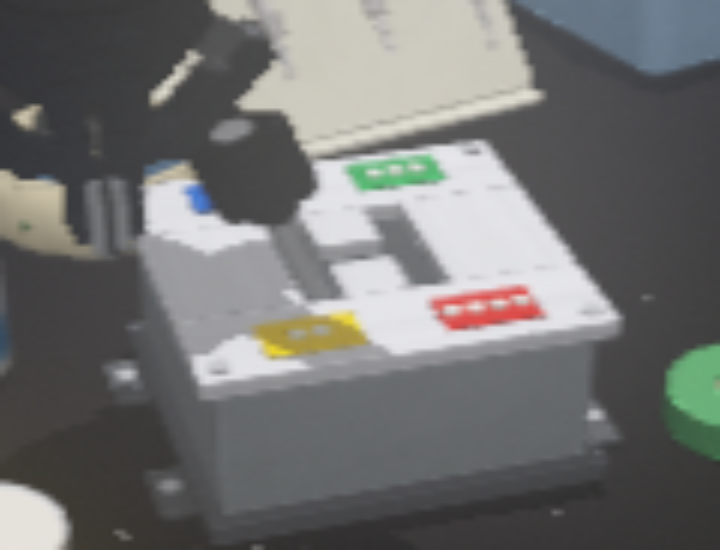

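```bash
python3 -m creep '[[0,0,0,4,-3,-4,1],[0,0,0,3,-5,-2,1],[0,0,0,0,-5,0,1],[0,0,0,0,-5,0,1],[0,0,0,0,-5,0,1],[0,0,0,0,-5,0,1]]'; python3 -c "
from h import *
st((0,0,113))"
```

```text
clock: 4.82
eef_pos: [566.5, 177.8, 292.6]
tcp_rot: [3.14, 0.005, 2.917]
contact_force: [1.2, 2.2, 4.3]
opening: -0.006
t 4.82 sel [-5.4 62.7] tipz 119.2 rpy [3.14  0.005 2.917] F sel [0.7 2.4] 4.3 op -0.01
to (0, 0, 113) tool shift [ -5.4 -62.7   6.1]
```

```bash
python3 -m creep '[[0,0,0,0,-5,1,1],[0,0,0,0,-5,1,1],[0,0,0,0,-5,1,1],[0,0,0,0,-5,1,1]]'; python3 -c "
from h import *
st((0,0,113))
f=grab_frame('scene');cv2.imwrite('pics/s5.png',cv2.resize(f['color'][160:270,180:300],None,fx=6,fy=5)[:,:,::-1])"
```

```text
clock: 5.15
eef_pos: [561.3, 160.1, 297.0]
tcp_rot: [3.13, 0.018, 2.92]
contact_force: [-0.4, 3.0, 9.2]
opening: 0.001
t 5.15 sel [-6.6 44.3] tipz 123.6 rpy [3.13  0.018 2.92 ] F sel [-1.1  2.8] 9.2 op 0.0
to (0, 0, 113) tool shift [ -6.3 -44.4  10.1]
```

View pics/s5.png

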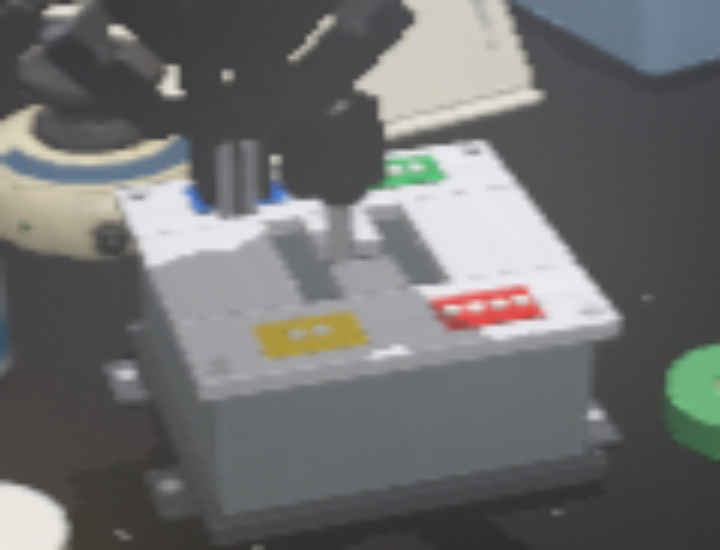

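```bash
python3 -m creep '[[0,0,0,-0.5,-5,2,1],[0,0,0,-0.5,-5,2,1],[0,0,0,-0.5,-5,2,1],[0,0,0,-0.5,-5,2,1]]'; python3 -c "
from h import *
st((0,0,113))"; python3 -m creep '[[0,0,0,-0.5,-4,2,1],[0,0,0,-0.5,-4,2,1]]'; python3 -c "
from h import *
st((0,0,113))
f=grab_frame('scene');cv2.imwrite('pics/s6.png',cv2.resize(f['color'][160:270,180:300],None,fx=6,fy=5)[:,:,::-1])"
```

```text
clock: 5.53
eef_pos: [558.8, 142.1, 299.0]
tcp_rot: [3.119, 0.034, 2.924]
contact_force: [-3.1, 7.3, 14.5]
opening: -0.004
t 5.53 sel [-5.  26.1] tipz 125.6 rpy [3.119 0.034 2.924] F sel [-4.6  6.4] 14.5 op -0.0
to (0, 0, 113) tool shift [ -4.5 -26.4  12.2]
clock: 5.7
eef_pos: [556.9, 135.4, 299.4]
tcp_rot: [3.114, 0.039, 2.924]
contact_force: [-4.5, 5.8, 15.1]
opening: 0.005
t 5.7 sel [-5.4 19.1] tipz 126.0 rpy [3.114 0.039 2.924] F sel [-5.7  4.6] 15.1 op 0.0
to (0, 0, 113) tool shift [ -4.8 -19.5  12.6]
```

View pics/s6.png

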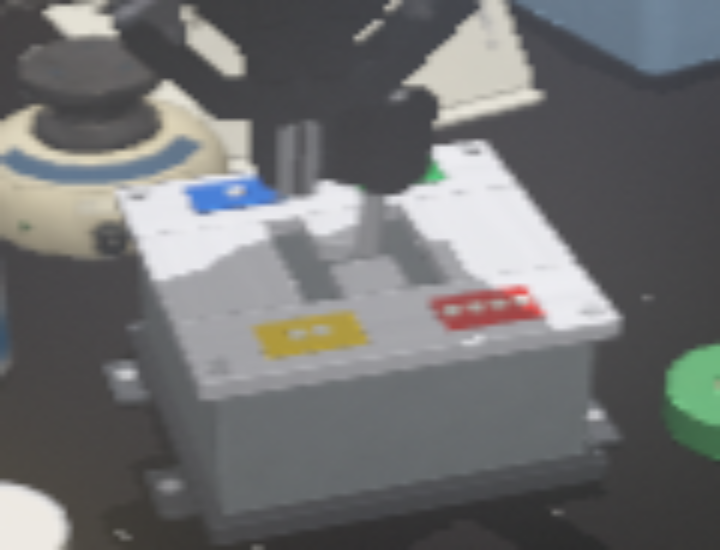

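```bash
python3 -m creep '[[0,0,0,0,5,-3,1],[0,0,0,0,8,-4,1],[0.02,0.03,0,-4,6,-4,1],[0.01,0.01,0,-2,0,0,1],[0,0,0,0,0,0,1]]'; python3 -c "
from h import *
st((0,30,135))
f=grab_frame('scene');cv2.imwrite('pics/s7.png',cv2.resize(f['color'][140:270,170:300],None,fx=6,fy=4.5)[:,:,::-1])"
```

```text
clock: 6.17
eef_pos: [561.7, 153.2, 314.2]
tcp_rot: [-3.137, -0.002, 2.928]
contact_force: [0.5, -0.6, -0.5]
opening: 0.002
t 6.17 sel [-4.7 37.7] tipz 140.8 rpy [-3.137e+00 -2.000e-03  2.928e+00] F sel [ 0.6 -0.4] -0.5 op 0.0
to (0, 30, 135) tool shift [-4.6 -7.7  5.8]
```

View pics/s7.png

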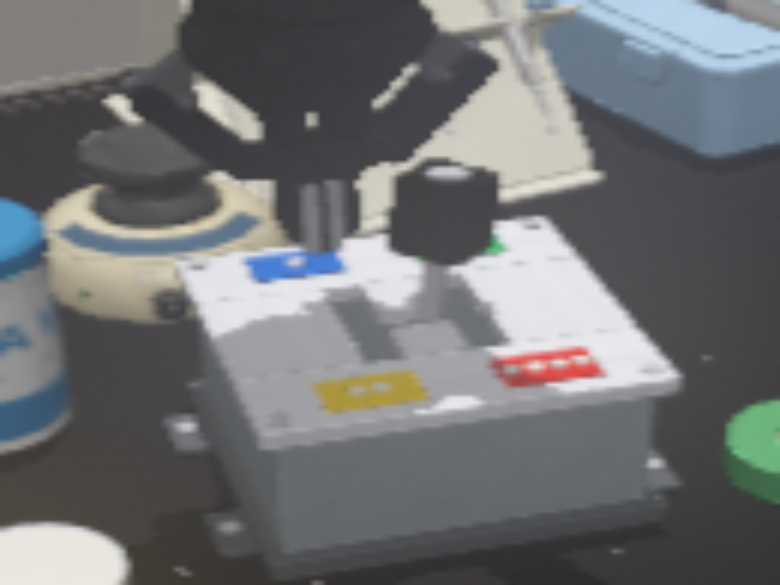

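```bash
python3 -c "
from h import *
f=grab_frame('scene'); lever(f,(244.5,178.2),(0.1,0))
g=grab_frame('top');cv2.imwrite('pics/t7.png',cv2.resize(g['color'][160:270,180:300],None,fx=6,fy=5)[:,:,::-1])"
```

```text
across,fore [0.108 0.047] knob sel 5.6
```

View pics/t7.png

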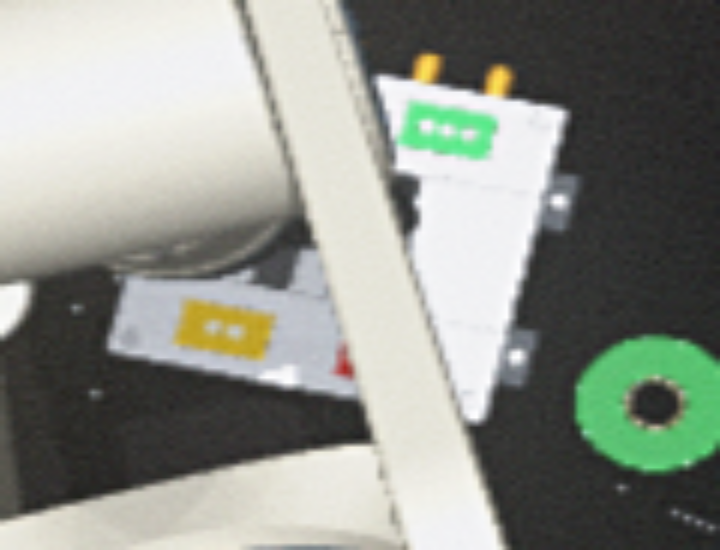

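```bash
python3 -m creep '[[0,0,0,-5,-3,2,1],[0,0,0,-1,-5,2,1],[0,0,0,0,-5,1,1],[0,0,0,0,-5,0,1],[0,0,0,0,-5,0,1],[0,0,0,0,-5,0,1]]'; python3 -c "
from h import *
st((2,0,135))"; python3 -m creep '[[0,0,0,0,-4,0,1],[0,0,0,0,-4,0,1]]'; python3 -c "
from h import *
st((0,0,135))
f=grab_frame('scene');cv2.imwrite('pics/s8.png',cv2.resize(f['color'][140:270,170:300],None,fx=6,fy=4.5)[:,:,::-1])"
```

```text
clock: 6.82
eef_pos: [560.9, 121.4, 307.0]
tcp_rot: [-3.139, -0.003, 2.927]
contact_force: [-0.3, 1.0, -0.6]
opening: 0.002
t 6.82 sel [1.6 6.4] tipz 133.6 rpy [-3.139e+00 -3.000e-03  2.927e+00] F sel [-0.6  0.9] -0.6 op 0.0
to (2, 0, 135) tool shift [-0.4 -6.4 -1.3]
clock: 6.98
eef_pos: [558.8, 112.0, 307.0]
tcp_rot: [-3.139, -0.003, 2.926]
contact_force: [0.0, 0.1, 0.1]
opening: -0.004
t 6.98 sel [ 1.6 -3.2] tipz 133.6 rpy [-3.139e+00 -3.000e-03  2.926e+00] F sel [0.  0.1] 0.1 op -0.0
to (0, 0, 135) tool shift [ 1.6  3.2 -1.4]
```

View pics/s8.png

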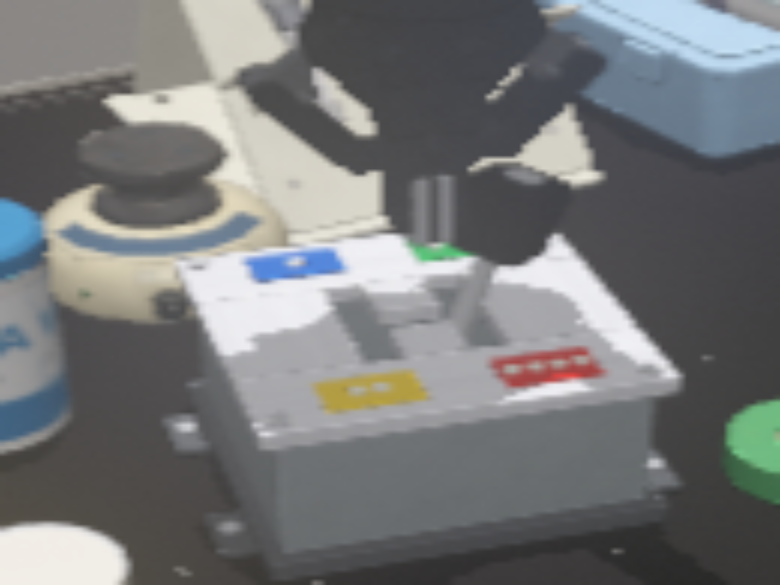

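```bash
python3 -c "
from h import *
f=grab_frame('scene'); lever(f,(257.8,178.7),(0.3,0))"; python3 -m creep '[[0,0,0,0,-4,0,1]]'
```

```text
across,fore [0.329 0.052] knob sel 6.3
clock: 7.17
eef_pos: [557.9, 108.1, 307.1]
tcp_rot: [-3.139, -0.003, 2.926]
contact_force: [0.5, 2.5, -0.3]
opening: -0.002
```

```bash
python3 -m creep '[[0,0,0,0,8,0,1],[0,0,0,0,14,0,1],[0,0,0,30,0,0,1],[0,0,0,35,0,0,1],[0,0,0,8,-20,0,1],[0,0,0,0,-25,3,1],[0,0,0,0,-10,4,1],[0,0,0,0,0,0,1]]'; python3 -c "
from h import *
st((-60,-38,126))
f=grab_frame('scene');cv2.imwrite('pics/s9.png',cv2.resize(f['color'][140:270,170:300],None,fx=6,fy=4.5)[:,:,::-1])"
```

```text
clock: 7.83
eef_pos: [478.6, 98.8, 300.2]
tcp_rot: [-3.141, -0.0, 2.929]
contact_force: [0.6, 1.1, 0.5]
opening: -0.001
t 7.83 sel [-73.6 -33.9] tipz 126.8 rpy [-3.141 -0.     2.929] F sel [0.4 1.2] 0.5 op -0.0
to (-60, -38, 126) tool shift [-13.6  -4.3   0.8]
```

View pics/s9.png

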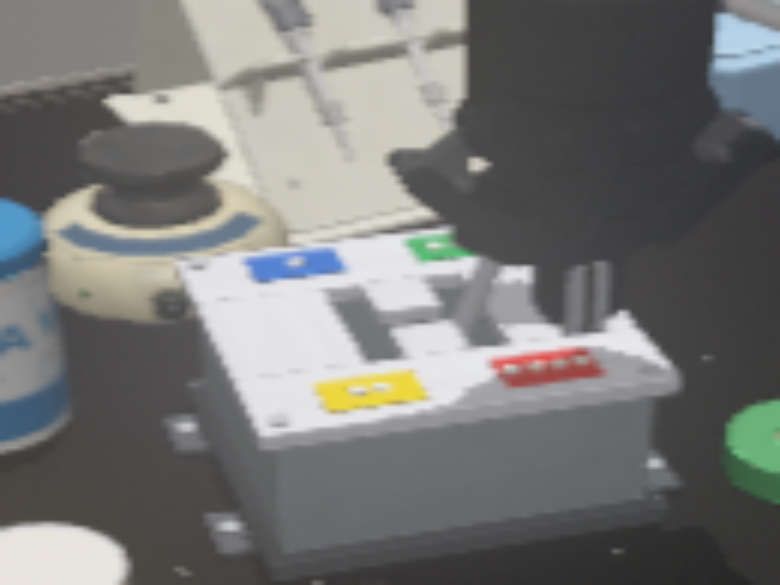

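```bash
python3 -m creep '[[0,0,0,-15,-4,0,1],[0,0,0,-12,0,0,1],[0,0,0,-6,0,0,1],[0,0,0,-5,0,0,1],[0,0,0,-5,0,0,1],[0,0,0,-5,0,0,1],[0,0,0,-5,0,0,1],[0,0,0,-5,0,0,1]]'; python3 -c "
from h import *
st((0,-36,126))"; python3 -m creep '[[0,0,0,-5,0,0,1],[0,0,0,-5,0,0,1]]'; python3 -c "
from h import *
st((10,-36,126))"
```

```text
clock: 8.55
eef_pos: [541.2, 86.9, 300.7]
tcp_rot: [3.141, -0.0, 2.928]
contact_force: [-1.5, -0.4, 1.7]
opening: 0.003
t 8.55 sel [-10.  -31.6] tipz 127.3 rpy [ 3.141 -0.     2.928] F sel [-1.4 -0.7] 1.7 op 0.0
to (0, -36, 126) tool shift [-9.9 -4.5  1.3]
clock: 8.72
eef_pos: [551.6, 84.6, 300.5]
tcp_rot: [3.141, -0.001, 2.928]
contact_force: [-1.2, 0.4, 0.3]
opening: -0.001
t 8.72 sel [  0.7 -31.5] tipz 127.1 rpy [ 3.141e+00 -1.000e-03  2.928e+00] F sel [-1.3  0.1] 0.3 op -0.0
to (10, -36, 126) tool shift [-9.2 -4.6  1.1]
```

```bash
python3 -m creep '[[0,0,0,-5,0,0,1],[0,0,0,-5,0,0,1]]'; python3 -m creep '[[0,0,0,-4,0,0,1]]'; python3 -m creep '[[0,0,0,-4,0,0,1]]';  python3 -c "
from h import *
st((10,-36,126))
f=grab_frame('scene');cv2.imwrite('pics/s10.png',cv2.resize(f['color'][140:270,170:300],None,fx=6,fy=4.5)[:,:,::-1])"
```

```text
clock: 8.88
eef_pos: [562.2, 82.3, 300.3]
tcp_rot: [3.141, -0.002, 2.928]
contact_force: [-1.1, 0.2, 0.2]
opening: 0.001
clock: 8.97
eef_pos: [566.5, 81.3, 300.1]
tcp_rot: [3.141, -0.002, 2.928]
contact_force: [-4.8, 1.9, -1.4]
opening: -0.0
clock: 9.05
eef_pos: [569.7, 80.5, 299.5]
tcp_rot: [3.141, -0.006, 2.927]
contact_force: [-9.9, 4.2, -0.6]
opening: -0.001
t 9.05 sel [ 19.3 -31.5] tipz 126.1 rpy [ 3.141 -0.006  2.927] F sel [-10.5   1.9] -0.6 op -0.0
to (10, -36, 126) tool shift [ 9.3 -4.4  0.1]
```

View pics/s10.png

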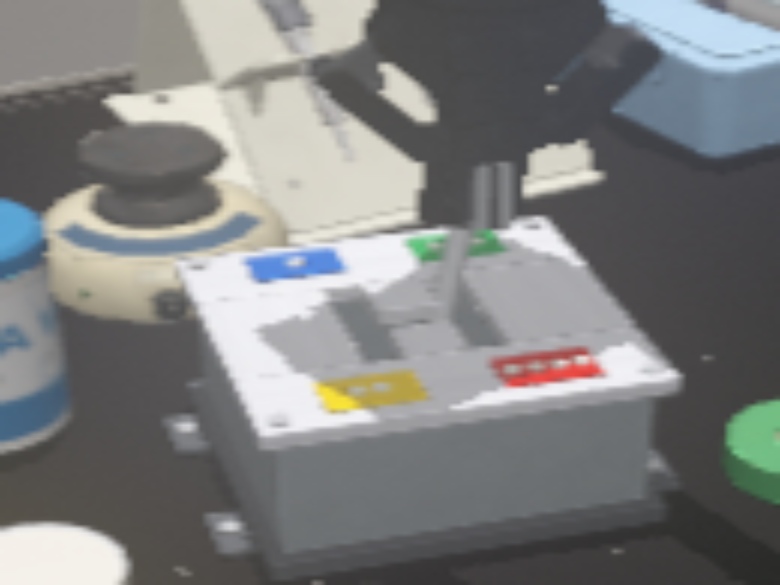

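```bash
python3 -m creep '[[0,0,0,-4,0,0,1]]'; python3 -m creep '[[0,0,0,6,0,0,1],[0,0,0,20,0,0,1],[0,0,0,35,0,0,1],[0,0,0,35,0,-5,1],[0,0,0,35,0,-20,1],[0,0,0,35,35,-20,1],[0,0,0,10,40,-20,1],[0,0,0,0,40,0,1],[0,0,0,0,40,0,1],[0,0,0,0,0,0,1]]';  python3 -c "
from h import *
st()
for n in ('scene','top'):
  f=grab_frame(n);cv2.imwrite('pics/%s11.png'%n,cv2.resize(f['color'][140:270,170:300],None,fx=6,fy=4.5)[:,:,::-1])"
```

```text
clock: 9.18
eef_pos: [572.2, 79.8, 298.6]
tcp_rot: [-3.141, -0.013, 2.927]
contact_force: [-11.7, 3.5, 5.5]
opening: 0.001
clock: 10.02
eef_pos: [437.4, 261.6, 364.5]
tcp_rot: [3.137, -0.008, 2.92]
contact_force: [-0.7, 0.3, 0.9]
opening: 0.001
t 10.02 sel [-150.   115.7] tipz 191.1 rpy [ 3.137 -0.008  2.92 ] F sel [-0.7  0.2] 0.9 op 0.0
```

View pics/scene11.png

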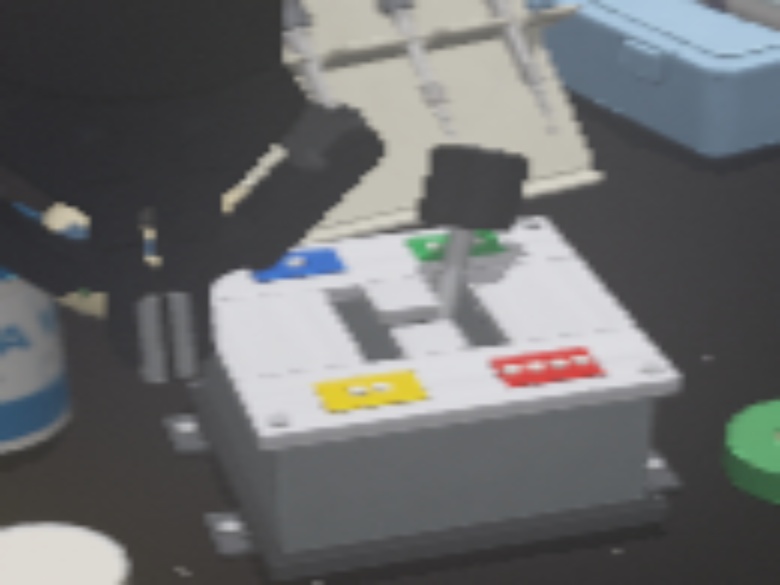

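View pics/top11.png

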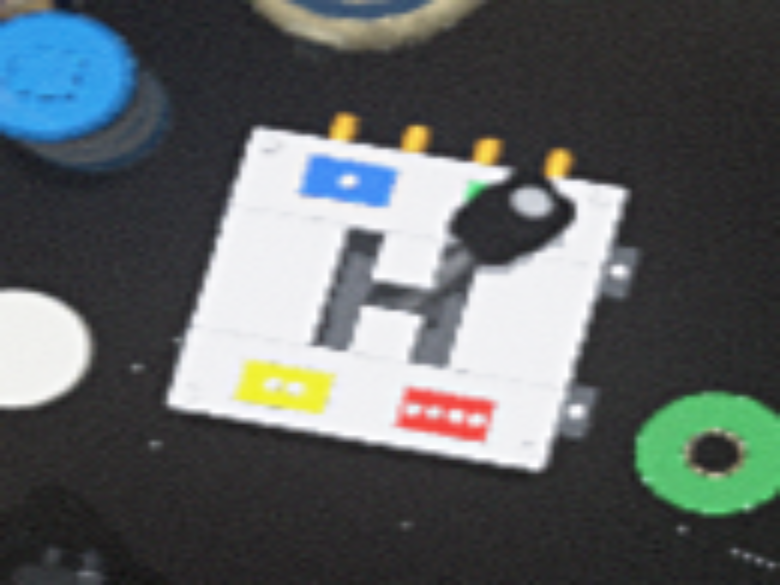

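Cap in the top view is at zoom (532,201), i.e. pixel (258.7,184.7); the knob leans into the far right corner.

```bash
python3 -c "
from h import *
f=grab_frame('top')
for uv in ((258.7,184.7),(258.7,185.2),(258.2,184.7)): lever(f,uv,(.3,.3))
for n,uv,z in (('tub',(178,155),124),('dish',(172,217),16),('tape',(289,240),19)): pass
cv2.imwrite('pics/t12.png',f['color'][:,:,::-1])
a=cv2.imread('pics/top0.png');b=cv2.imread('pics/t12.png')
for n,(x,y,X,Y) in {'tub':(160,138,205,182),'dish':(155,200,190,235),'tape':(272,222,306,258)}.items(): print(n,cv2.absdiff(a[y:Y,x:X],b[y:Y,x:X]).mean())
"
```

```text
across,fore [0.337 0.388] knob sel 45.4
across,fore [0.338 0.379] knob sel 44.4
across,fore [0.328 0.385] knob sel 45.1
tub 3.4562289562289563
dish 2.965442176870748
tape 3.4537037037037037
```

Home (fore about 0.385, across about 0.335), bystanders unmoved, and the robot is clear.

```bash
python3 -m creep '[[0,0,0,0,0,-5,1],[0,0,0,0,0,0,1],[0,0,0,0,0,0,1]]'; python3 -c "
from rig import job
print(job.sign_off())"
```

```text
clock: 10.42
eef_pos: [435.5, 253.7, 367.4]
tcp_rot: [-3.138, -0.014, 2.916]
contact_force: [-0.6, 0.5, -0.3]
opening: 0.002
the job is handed in; nothing more can be done
None
```

The lever is home in the third slot (far right, green), and I handed the job in at about 10.4 s. I pushed with the closed fingertips only: far along the left leg to the cross channel, right across it to the stop, then far along the right leg to the stop.

**Last checks:**
- **Lever position:** from the top camera, across is about 0.335 rad and fore about 0.385 rad, both at their stops.
- **Bystanders:** compared with the first top picture, the petri dish, wipe tub and tape roll look unmoved.
- **Robot:** the arm stands clear of everything, and the wrist force reads about zero.

**What went wrong:** partway across, with the fingertips too low, an upward force of about 15 N built up and the tool tilted slightly. I think the wide part of the fingers was resting on the knob. I backed off, raised the tips and finished the push with low force. The highest wrist force I read was about 16 to 17 N during that episode, and about 13 N at the final stop. I read it at the end of each move, so a short peak in between would not have shown.

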